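Set the mitre dial and hold the sprung length stop

TASK

Set up the next cut on this joiner's bench: first, while the length stop is still home, turn the knob of the mitre dial until the tip of its black pointer lies on the red band of the scale. Then pull the sprung length stop out by its wooden handle until its black pointer lies on the red band of the length scale, and hold it there: it springs back when let go, so finish while gripping it, still and on the mark, with the dial still on its own mark. Leave the other tools and things on the bench where they are.

Things in the scene. Friction and masses are not known exactly. Their poses are not given: they have to be found in the camera images.
- dial_base: Mitre dial: round protractor plate, radius 98 mm, 12 mm thick, white scale, fixed to the bench, with a black turning knob at its centre. Origin on the bench at the knob's axis, z up.
- dial_grip (a point): Point on the dial knob's axis, 50 mm above the bench, near the middle of the part to grip: an upright black bar 44 mm long, 14 mm thick, from 24 to 66 mm above the bench, on a disc of radius 24 mm whose top is 24 mm above the bench. Its x axis lies along the 44 mm and points to the pointer's tip; z is up.
- dial (a joint): Angle of the dial knob about its upright axis, rad, growing anticlockwise seen from above; stops at -0.5 and 1.6. It turns with light friction (0.05 N m) and stays where it is left. It starts about 0.45 to 1.45 rad clockwise of the red band, so it has to be turned anticlockwise.
- dial_tip (a point): Tip of the dial's thin black pointer, 82 mm from the knob's axis, 18 mm above the bench; it turns with the knob.
- dial_red (a point): Centre of the red band on the dial's scale, 82 mm from the knob's axis, 14 mm above the bench (fixed, does not turn with the knob; its place on the scale differs from start to start). The band is 14 mm wide along the scale (0.17 rad). Its x axis points away from the knob's axis, y along the scale, z up.
- stop_base: Sprung length stop: grey base plate 400 x 108 mm, 12 mm thick, fixed to the bench, with an aluminium tube along it (axis 85 mm above the bench). A steel rod, 16 mm thick, slides out of the tube roughly towards the robot. Origin on the bench right below the handle when home; the rod pulls out along -x; z is up.
- stop_handle (a point): Upright round wooden pull handle on the end of the rod, 28 mm in diameter, from 66 to 127 mm above the bench; this point is on its axis, 102 mm up. Its x axis points along the rod into the tube (pull along -x); z is up. With the rod home, 38 mm are free between handle and the tube's brass collar; to both sides (its y) the base has nothing above 20 mm.
- stop_rod (a joint): How far the rod is pulled out of its tube, m: 0 home, 0.14 fully out. The spring pulls it back with 4 N at home, growing by 50 N per metre (7.5 to 10 N at the mark).
- stop_pointer (a point): Tip of the rod's thin black pointer, which moves with the handle: 50 mm beside the handle's axis (along its +y), 18 mm above the bench, over the length scale.
- stop_red (a point): Centre of the red band on the length scale of the base plate, 13 mm above the bench (fixed; 70 to 120 mm from the pointer's home place, differs from start to start). The band is 14 mm long along the rod; its x axis lies along the rod, as the handle's.
- plane: Bystander: hand plane, 240 x 60 mm, 115 mm high, 1.6 kg; origin under its centre.
- offcut: Bystander: offcut of light wood, 90 x 45 x 35 mm; origin under its centre.
- pencil: Bystander: flat red carpenter's pencil, 177 x 12 x 8 mm, along its x; origin under its centre.
- saw: Bystander: tenon saw lying flat, 370 x 100 mm, 24 mm high; origin under the blade's toothed edge.
- chisel: Bystander: chisel lying flat, 246 mm long along its x, 28 mm thick; origin under its ferrule.
- mug: Bystander: blue mug, 82 mm in diameter, 95 mm high; origin under its centre.
- glue: Bystander: white glue bottle, 60 mm in diameter, 170 mm high; origin under its centre.
Not all that is in view belongs to the job. What is shaped like the dial_base but green is not meant.

How it is judged (in metres and radians):
On the way, in this order (a step that is already met when the one before it is completed fails the run):
1. the tip of the dial's pointer lies on the red band, with the rod still home (y of dial_tip in the frame of dial_red between -0.007 and 0.007 m and value of joint stop_rod below 0.015 m), for 0.3 s.
2. the rod's pointer lies on its red band, its handle held still by the gripper, the dial still on its band (x of stop_pointer in the frame of stop_red between -0.007 and 0.007 m and contact force between the fingers and stop_rod above 2 N and velocity of joint stop_rod between -0.02 and 0.02 m/s and y of dial_tip in the frame of dial_red between -0.007 and 0.007 m), for 0.5 s.
At the end, for the whole second after the job is handed in: The fingers hold the rod, its handle included (more than 2 N of contact) with its pointer on the red band (within 7 mm of its centre along the rod), still (under 20 mm/s), and the tip of the dial's pointer is on its red band (within 7 mm of its centre along the scale, about 0.085 rad) (all of step 2); the arm keeps its last pose, push and grip.
It fails at once if a bystander (plane, offcut, pencil, saw, chisel, mug or glue bottle) is moved more than 30 mm (distance of any of plane, offcut, pencil, saw, chisel, mug, glue from where it was at the start of the episode above 0.03 m).
It also fails if it takes over 48 s, if anything falls off the work surface, if the arm or the gripper's body presses on something with over 40 N, if the wrist force passes 120 N, or if a joint passes its speed limit or range.

ROBOT

A 7-joint arm with a two-finger parallel gripper is mounted at the origin on the work surface. World frame = base frame: x ahead of the robot, y to its left, z up, the work surface at z = 0. Lengths are in mm, angles in degrees, forces in N, time in s.
With the tool pointing down it reaches from about 400 to 750 mm from the base axis. Payload 19.5 kg.
Tool frame: the origin (TCP) lies at the very end of the fingers, on their centre line; the grasp point (between the pads) lies 19 mm behind it; z points along the fingers, y is the line along which they close (so a half turn about z gives the same grasp; the last joint's range is limited). The gripper opens to 85 mm and grips with 20 to 120 N. Pads are 22 mm wide; open, the fingers measure 114 mm over their backs; the gripper's body (76 mm by 85 mm) begins 54 mm behind the grasp point. The pads swing forward as they close: fully open they stand 13 mm farther back than shut.
Start: joints at [70.663, 40.479, -1.581, 85.061, 1.261, 54.483, -4.326], TCP at [167.609, -550.002, 231.268] pointing down, gripper open.
Joint ranges: [-155.06, 155.06], [-18.47, 123.98], [-90, 86.84], [0, 140.48], [-83.41, 263.41], [0, 116], [-161.91, 161.91]. Speed limits (degrees/s): [108.29, 108.29, 147.25, 147.25, 172.46, 172.46, 172.46].

INTERFACE

Orientations are given as a 3x3 rotation matrix whose columns are the frame's x, y, z axes.
In Python, from plant import r, cams gives the robot as it stands. The module is installed in compiled form; this text tells all that it offers.
- The arm moves only by the tool apply_moves, never from a script. Its argument "deltas" is a list of rows, each an object of numbers: "x", "y", "z": the shift along the tool's x, y, z in cm; "wx", "wy", "wz": the turn, a rotation vector about the tool's x, y, z in degrees; "jaw": the finger opening in cm, from 0 to 8.54. A call has 1 to 20 rows; each row is the pose to reach, as a shift and turn from the pose commanded when the call began, along the tool's axes at that moment; what a row does not reach only later rows make up. A row lasts 1/8 s, in which the tool goes at most 62.5 mm and 10.7 degrees, less where a joint would pass 70% of its speed; a pose out of reach is approached as far as the arm can. A call with a gripper value outside its range is refused whole. The fingers move at their own pace and stop on an object; "grip_force" is the grip in N (left out, the last holds). Time passes only in rows, so rows that repeat a pose let the fingers close. It gives the time, the measured TCP pose, the force, the opening and the grip force at its end, in the units of the state.
- r.observe(): the state, without advancing time (a new reading comes with each control period).
- cams.capture(name): name is "side" or "top" or "wrist"; returns the picture (480x640x3 uint8, blue, green, red); there is no depth.
- cams.calibration(name): a dict with "vfov" (degrees; the focal length in pixels is half the picture's height over the tangent of half this angle, whatever the lens; pixels are square), "cx", "cy" (the principal point, pixels), "k1" (the pictures are not rectified: a ray, as slopes to the right and down, at radius r is drawn at 1 + k1 r^2 times it, then the intrinsics apply), "R" (3x3) and "t" (3): a world point X has camera coordinates R X + t. Camera axes: x right, y down, z forward; pixel columns grow to the right and rows downward; lengths in mm; the calibration is good to about 2 mm. A picture is of the moment at which its call begins: read the wrist's pose just before it. calibration takes no time and is no camera call; for the wrist camera it gives the pose at the moment of the call.
- r.close_job(): hands the job in; it is judged then, once.
Trained networks look in the newest picture that a camera, given by its name, has taken for a name from the list of things; names that differ only in an ending like _2 or _b are one class to them, and where a whole thing is asked for, a point or a joint stands for the part that bears it (a point fixed in the world has none). Each returns a list of dicts, best first, with "confidence" (0 to 1); they miss things now and then, are a little off and sometimes report something else, mostly with a low value. They report only what shows in the picture. A call takes as long as a camera call. They do not tell look-alikes from the thing itself.
- cams.look_for(camera, label): "centre" ([x, y, z] in mm, in world coordinates, good to about 4 mm: the middle of the surface that is visible of it).
The state is a dict: "clock": time; "q": joint angles; "dq": joint speeds; "effort": joint torques, N m; "tool_pos": TCP position; "orientation": TCP orientation; "wrist_force": force on the tool from outside, world axes, zero at the start; "torque": the same for the moment, N m; "grip_width": opening from 0.0 (shut) to 1.0 (fully open); "gripper_force": force on a finger pad.
Only numpy, scipy, OpenCV 4.12 (cv2) and the standard library are available. Lean on these libraries where they do the work, as an engineer would, in place of code of your own. Each camera call takes 0.05 s, during which the arm holds its last target. There are 200 camera calls.

## Working session

There is one attempt and no reset: what is moved stays moved. The work goes in short steps, Python scripts to look and compute and a tool call to move; the robot and the scene stay as the last step left them, time stands still between calls to the robot, and variables do not carry over. Pictures are saved under pics/ and viewed, at most 10 in all, crops included, and the job is handed in when it is done.

Besides the shell and the picture viewer there is one more tool, called after ">>>" in YAML: its name, and indented under it one key for each argument. apply_moves: Moves the arm, as the interface text tells. Its arguments: {"type":"object","properties":{"deltas":{"type":"array","items":{"type":"object","properties":{"x":{"type":"number"},"y":{"type":"number"},"z":{"type":"number"},"wx":{"type":"number"},"wy":{"type":"number"},"wz":{"type":"number"},"jaw":{"type":"number"}}}},"grip_force":{"type":"number"}},"required":["deltas"]}

```bash
mkdir -p pics; cat > h.py <<'E'
import numpy as np, cv2
from plant import r, cams
def K(c):
    f=240/np.tan(np.radians(c['vfov']/2)); return f
def ray(c,u,v):
    f=K(c); d=np.array([(u-c['cx'])/f,(v-c['cy'])/f]); p=d.copy()
    for _ in range(30): p=d/(1+c['k1']*(p@p))
    R=np.array(c['R']);t=np.array(c['t'])
    return -R.T@t, R.T@np.array([p[0],p[1],1])
def at(c,u,v,z):
    o,d=ray(c,u,v); return o+d*(z-o[2])/d[2]
def proj(c,X):
    p=np.array(c['R'])@np.array(X,float)+np.array(c['t']); s=p[:2]/p[2]; s=s*(1+c['k1']*(s@s)); return s*K(c)+[c['cx'],c['cy']]
E
python3 - <<'E'
from h import *
np.set_printoptions(precision=1,suppress=True)
for n in ('top','side'):
    cv2.imwrite(f'pics/{n}0.png',cams.capture(n))
    c=cams.calibration(n); print(n,-np.array(c['R']).T@np.array(c['t']),c['vfov'])
    for l in ('dial_base','dial_grip','dial_tip','stop_base','stop_handle','stop_pointer','plane','offcut','pencil','saw','chisel','mug','glue'):
        print(l,[(np.array(d['centre']),round(d['confidence'],2)) for d in cams.look_for(n,l)[:3]])
s=r.observe();print(s['clock'],s['tool_pos'],s['orientation'])
E
```

```text
top [ 498.   -21.8 1844.5] 44.58387084034097
dial_base [(array([ 630.5, -255. ,   14.2]), 0.77)]
dial_grip [(array([ 634.6, -245.6,   24. ]), 0.75), (array([ 395.1, -148. ,   23.6]), 0.74)]
dial_tip [(array([ 633.2, -247.5,   21.5]), 0.6), (array([ 394.9, -150.5,   23.2]), 0.48)]
stop_base [(array([629.2, 489.5,  32.7]), 0.63)]
stop_handle []
stop_pointer [(array([615.3, 202.2,  95.2]), 0.65)]
plane [(array([795.2,  -1.1,  21.8]), 0.57)]
offcut [(array([583.5,  -9.9,  34.1]), 0.63)]
pencil [(array([394.7,   2.4,   7.7]), 0.69), (array([ 633.3, -246.6,   22.5]), 0.2)]
saw [(array([ 522.5, -583.8,    9.1]), 0.75), (array([611. , 201.5,  92.6]), 0.7), (array([ 628.8, -255.4,   12.3]), 0.51)]
chisel [(array([393.5, 470.4,  17.3]), 0.74)]
mug [(array([632.1, 491.5,  31.7]), 0.69)]
glue [(array([ 672.6, -406.8,  114.6]), 0.69), (array([629.1, 487.6,  33.4]), 0.52)]
side [ 454.4  969.4 1138.8] 43.30110238527382
dial_base [(array([ 388.3, -144. ,   14.8]), 0.73), (array([ 625.4, -237.6,   12.7]), 0.68)]
dial_grip [(array([ 632.5, -242.6,   28.5]), 0.77), (array([ 395.1, -144.7,   29.9]), 0.68), (array([782.8,  12. ,  23.5]), 0.57)]
dial_tip [(array([ 390.7, -147.3,   32.3]), 0.66), (array([ 631.5, -246.9,   31. ]), 0.55)]
stop_base [(array([660.8, 210.5,  13.8]), 0.65)]
stop_handle [(array([612.9, 208. ,  89.6]), 0.87)]
stop_pointer [(array([613.2, 204.3,  95.3]), 0.66)]
plane [(array([784.6,  13. ,  24.1]), 0.79)]
offcut [(array([581.6,   6. ,  34.9]), 0.82), (array([617.6, 207.2,  92.4]), 0.67)]
pencil [(array([392.3,   4.6,   7.4]), 0.66)]
saw []
chisel [(array([380.9, 485.3,  17.5]), 0.58), (array([ 665.1, -405.8,   85.2]), 0.54)]
mug [(array([628.8, 475.6,  51.9]), 0.69), (array([ 625.4, -235.9,   12.4]), 0.59)]
glue [(array([ 667.6, -404.1,   85.6]), 0.86)]
1.4 [ 167.6 -550.   231.3] [[ 1.   0.3 -0. ]
 [ 0.3 -1.   0. ]
 [ 0.  -0.  -1. ]]
```

View pics/top0.png

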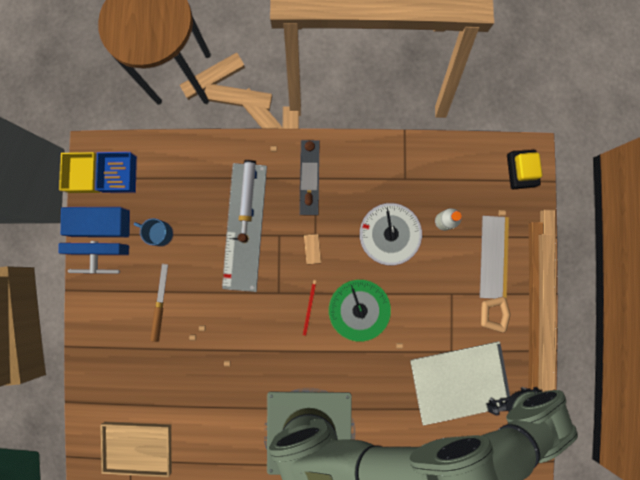

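```bash
python3 - <<'E'
from h import *
c=cams.calibration('top'); im=cv2.imread('pics/top0.png')
def crop(X,h):
    u,v=proj(c,X).astype(int); print(u-h,v-h)
    return cv2.resize(im[v-h:v+h,u-h:u+h],(400,400),interpolation=cv2.INTER_CUBIC)
cv2.imwrite('pics/c1.png',np.hstack([crop([632,-248,14],40),crop([650,210,50],50)]))
E
```

```text
349 192
191 175
```

View crop.

The top view shows the white dial at (391,234), with its pointer up to (388,208) and the red band at (365,227). The stop's handle is at (240,238) and its red band near (228,275). The green look-alike is at (360,311).

View pics/c1.png

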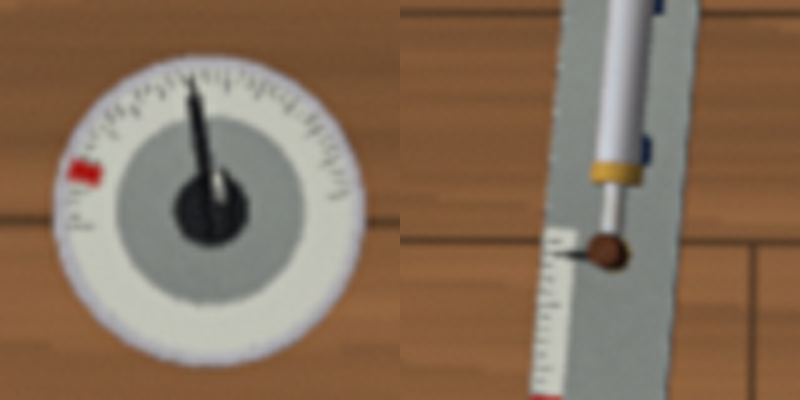

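```bash
cat > m.py <<'E'
from h import *
np.set_printoptions(precision=1,suppress=True)
def reds(im):
    b,g,rr=[im[...,i].astype(int) for i in range(3)]
    m=((rr>130)&(rr-g>70)&(rr-b>70)).astype(np.uint8)
    n,l,s,ct=cv2.connectedComponentsWithStats(m); return [(ct[i],s[i,4]) for i in range(1,n) if s[i,4]>4]
E
python3 - <<'E'
from m import *
for n,im in (('top',cv2.imread('pics/top0.png')),('side',cv2.imread('pics/side0.png'))):
    c=cams.calibration(n)
    for p,a in reds(im):
        X=at(c,*p,13)
        if 300<X[0]<900 and abs(X[1])<500: print(n,p,a,X)
    # dark parts near the dial
    g=im.max(2)
    for z,lo in ((12,0),):
        pass
c=cams.calibration('top');im=cv2.imread('pics/top0.png')
# white plate outline -> centre
h=cv2.cvtColor(im,cv2.COLOR_BGR2HSV)
m=((h[...,1]<40)&(h[...,2]>150)).astype(np.uint8); m[:, :340]=0;m[:,430:]=0;m[:190]=0;m[275:]=0
k=cv2.convexHull(np.argwhere(m)[:,::-1].astype(np.int32))
e=cv2.fitEllipse(k);print('ellipse',e,at(c,*e[0],12))
d=np.argwhere((im[190:275,350:430].max(2)<60))[:,::-1]+[350,190]
P=np.array([at(c,*p,18)[:2] for p in d]); print(len(P)); 
C=at(c,*e[0],12)[:2]; rr=np.linalg.norm(P-C,axis=1); q=P[(rr>40)&(rr<90)]-C; print(np.degrees(np.arctan2(q[:,1],q[:,0])),np.linalg.norm(q,axis=1))
E
```

```text
top [456.2 215.6] 75 [ 688.9 -461.9   13. ]
top [365.6 226. ] 22 [ 653.4 -174.2   13. ]
top [227.1 275.4] 27 [495.  259.5  13. ]
top [308.7 308.9] 219 [392.9   2.6  13. ]
side [312.4 207.9] 21 [ 653.8 -173.3   13. ]
side [406.9 272.1] 367 [391.5  10.7  13. ]
side [351.9 354.1] 49 [495.6 259.6  13. ]
ellipse ((390.2618103027344, 233.7965545654297), (60.8941650390625, 61.59496307373047), 101.97362518310547) [ 629.5 -252.    12. ]
173
[ 8.7  9.1  6.5  9.6  6.9 10.1  7.2  7.6  8.   4.8  8.5  5.1  9.   5.4
  9.7  5.8 10.4  6.2 11.2  6.7] [72.1 69.  68.6 65.8 65.4 62.7 62.3 59.2 56.  55.7 52.9 52.6 49.8 49.4
 46.7 46.3 43.6 43.2 40.5 40. ]
```

```bash
cat >> m.py <<'E'
def delta(pos,head):
    "shift (cm, tool axes) and wz (deg) to point down at pos with tool x heading head (deg)"
    s=r.observe(); R=np.array(s['orientation']); a=np.radians(head)
    T=np.array([[np.cos(a),np.sin(a),0],[np.sin(a),-np.cos(a),0],[0,0,-1]])
    from scipy.spatial.transform import Rotation as Ro
    return R.T@(np.array(pos)-s['tool_pos'])/10, Ro.from_matrix(R.T@T).as_rotvec(degrees=True)
E
python3 - <<'E'
from m import *
np.set_printoptions(precision=2,suppress=True)
print(delta([600,-252,200],8)); print(r.observe()['orientation'])
c=cams.calibration('top')
print('ptr',at(c,229.75,238.25,18))
# base edges: grey plate, row by row
im=cv2.imread('pics/top0.png');h=cv2.cvtColor(im,cv2.COLOR_BGR2HSV)
L=[];Rr=[]
for v in range(170,288):
    row=np.where((h[v,205:285,1]<70)&(h[v,205:285,2]>90))[0]+205
    if len(row)>20: L.append(at(c,row.min()-.5,v,12)[:2]);Rr.append(at(c,row.max()+.5,v,12)[:2])
for E in (L,Rr):
    E=np.array(E); p=np.polyfit(E[:,0],E[:,1],1); res=E[:,1]-np.polyval(p,E[:,0]); k=abs(res)<4; p=np.polyfit(E[k,0],E[k,1],1); print(len(E),k.sum(),np.degrees(np.arctan(p[0])),np.polyval(p,613))
E
```

```text
(array([ 50.05, -15.9 ,   3.13]), array([-0.01,  0.  ,  8.95]))
[[ 0.96  0.29 -0.  ]
 [ 0.29 -0.96  0.  ]
 [ 0.   -0.   -1.  ]]
ptr [611.79 252.    18.  ]
117 109 -4.0611875866484 265.8141129356945
117 117 -4.0961661350979455 155.994488868302
```

>>> apply_moves:
  deltas:
    - {"x": 52.9, "y": -15, "z": 5, "wz": 9, "jaw": 7}
    - {"x": 52.9, "y": -15, "z": 5, "wz": 9, "jaw": 7}
    - {"x": 52.9, "y": -15, "z": 5, "wz": 9, "jaw": 7}
    - {"x": 52.9, "y": -15, "z": 5, "wz": 9, "jaw": 7}
    - {"x": 52.9, "y": -15, "z": 5, "wz": 9, "jaw": 7}
    - {"x": 52.9, "y": -15, "z": 5, "wz": 9, "jaw": 7}
    - {"x": 52.9, "y": -15, "z": 5, "wz": 9, "jaw": 7}
    - {"x": 52.9, "y": -15, "z": 5, "wz": 9, "jaw": 7}
    - {"x": 52.9, "y": -15, "z": 5, "wz": 9, "jaw": 7}
    - {"x": 52.9, "y": -15, "z": 5, "wz": 9, "jaw": 7}
    - {"x": 52.9, "y": -15, "z": 5, "wz": 9, "jaw": 7}
    - {"x": 52.9, "y": -15, "z": 5, "wz": 9, "jaw": 7}
    - {"x": 52.9, "y": -15, "z": 5, "wz": 9, "jaw": 7}
    - {"x": 52.9, "y": -15, "z": 5, "wz": 9, "jaw": 7}

```text
$.deltas[0]: bad value
```

```bash
python3 - <<'E'
from m import *
s=r.observe();print(s['clock'],s['tool_pos'],s['q'],s['orientation'])
c=cams.calibration('wrist');im=cams.capture('wrist');cv2.imwrite('pics/w1.png',im)
print(proj(c,[629.5,-252,66]),proj(c,[629.5,-252,12]))
for p,a in reds(im): print(p,a,at(c,*p,13))
E
```

```text
1.4 [ 167.6 -550.   231.3] [70.7 40.5 -1.6 85.1  1.3 54.5 -4.3] [[ 1.   0.3 -0. ]
 [ 0.3 -1.   0. ]
 [ 0.  -0.  -1. ]]
[ 201.4 -190.4] [ 149.2 -391.2]
```

View pics/w1.png

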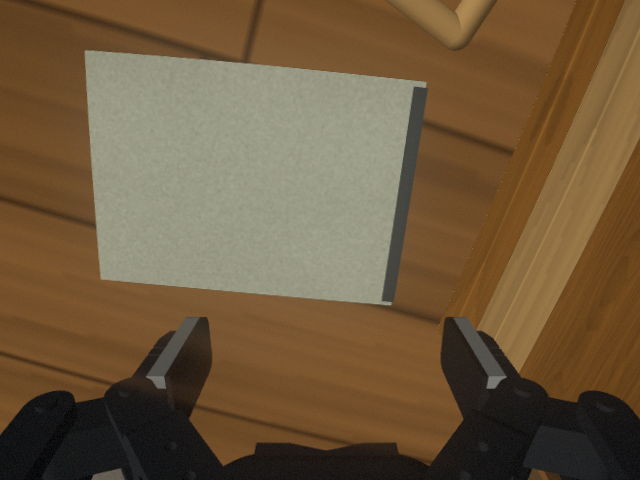

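The wrist view shows only the paper sheet and the fingers, because the move was refused. Its top edge looks towards tool +x. I'll retry with gradual rows.

>>> apply_moves:
  deltas:
    - {"x": 5, "y": -1.4, "z": 0.5, "wx": 0, "wy": 0, "wz": 1, "jaw": 7}
    - {"x": 10, "y": -2.8, "z": 1, "wx": 0, "wy": 0, "wz": 2, "jaw": 7}
    - {"x": 15, "y": -4.2, "z": 1.5, "wx": 0, "wy": 0, "wz": 3, "jaw": 7}
    - {"x": 20, "y": -5.6, "z": 2, "wx": 0, "wy": 0, "wz": 4, "jaw": 7}
    - {"x": 25, "y": -7, "z": 2.5, "wx": 0, "wy": 0, "wz": 5, "jaw": 7}
    - {"x": 30, "y": -8.5, "z": 3, "wx": 0, "wy": 0, "wz": 6, "jaw": 7}
    - {"x": 35, "y": -10, "z": 3.5, "wx": 0, "wy": 0, "wz": 7, "jaw": 7}
    - {"x": 40, "y": -11.4, "z": 4, "wx": 0, "wy": 0, "wz": 8, "jaw": 7}
    - {"x": 45, "y": -12.8, "z": 4.5, "wx": 0, "wy": 0, "wz": 9, "jaw": 7}
    - {"x": 48, "y": -14, "z": 5, "wx": 0, "wy": 0, "wz": 9, "jaw": 7}
    - {"x": 48, "y": -14, "z": 5, "wx": 0, "wy": 0, "wz": 9, "jaw": 7}

```text
clock: 2.82
tool_pos: [587.4, -273.8, 180.4]
orientation: [[0.99, 0.142, -0.0], [0.142, -0.99, 0.001], [-0.0, -0.001, -1.0]]
wrist_force: [-0.4, -1.2, 1.3]
grip_width: 0.819
gripper_force: 0.0
```

```bash
python3 - <<'E'
from m import *
s=r.observe();print(s['clock'],s['tool_pos'],s['q'],s['orientation'])
c=cams.calibration('wrist');im=cams.capture('wrist');cv2.imwrite('pics/w2.png',im)
print(proj(c,[629.5,-252,66]),proj(c,[629.5,-252,12]))
for p,a in reds(im): print(p,a,at(c,*p,13))
E
```

```text
2.825 [ 587.4 -273.8  180.4] [ 19.7  50.8   6.   71.8  -5.6  57.8 -55.4] [[ 1.   0.1 -0. ]
 [ 0.1 -1.   0. ]
 [-0.  -0.  -1. ]]
[300.4 167. ] [304.8 157.5]
[204.9 111.7] 557 [ 652.6 -174.9   13. ]
[ 13.7 364.2] 1555 [404.6  -5.1  13. ]
```

View pics/w2.png

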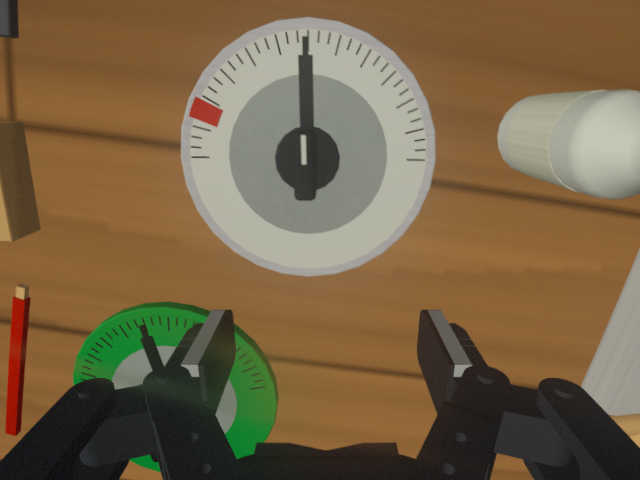

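The dial is at about (308,154), its pointer tip at (305,38) and the red band at (205,112).

```bash
python3 - <<'E'
from m import *
c=cams.calibration('wrist')
a=at(c,308.5,154.5,14);k=at(c,307.5,158,24);t=at(c,305,37,18);d=at(c,204.9,111.7,13)
print(a,k,t,d)
for C in (a,k,np.array([629.5,-252,0])):
    for p in (t,d): q=(p-C)[:2]; print(np.hypot(*q),np.degrees(np.arctan2(q[1],q[0])))
C=(a+k)/2
print(delta([C[0],C[1],33],8))
E
```

```text
[ 631.1 -256.6   14. ] [ 629.6 -256.4   24. ] [ 710.8 -244.    18. ] [ 651.5 -176.9   13. ]
80.66627230229345 8.977493019164854
82.26581313856784 75.62439773769033
82.15641287417343 8.72797294926612
82.54151301472324 74.57675157548354
81.69344114586289 5.642633360237811
78.30178020069006 73.64849469868622
(array([ 4.6, -1.3, 14.8]), array([-0.,  0.,  0.]))
```

>>> apply_moves:
  deltas:
    - {"x": 4.7, "y": -1.7, "z": 2, "wx": 0, "wy": 0, "wz": 0, "jaw": 6}
    - {"x": 4.7, "y": -1.7, "z": 6, "wx": 0, "wy": 0, "wz": 0, "jaw": 6}
    - {"x": 4.7, "y": -1.7, "z": 10, "wx": 0, "wy": 0, "wz": 0, "jaw": 6}
    - {"x": 4.7, "y": -1.7, "z": 13, "wx": 0, "wy": 0, "wz": 0, "jaw": 6}
    - {"x": 4.7, "y": -1.7, "z": 14.7, "wx": 0, "wy": 0, "wz": 0, "jaw": 6}
    - {"x": 4.7, "y": -1.7, "z": 14.7, "wx": 0, "wy": 0, "wz": 0, "jaw": 6}
    - {"x": 4.7, "y": -1.7, "z": 14.7, "wx": 0, "wy": 0, "wz": 0, "jaw": 1}
    - {"x": 4.7, "y": -1.7, "z": 14.7, "wx": 0, "wy": 0, "wz": 0, "jaw": 1}
    - {"x": 4.7, "y": -1.7, "z": 14.7, "wx": 0, "wy": 0, "wz": 0, "jaw": 1}
    - {"x": 4.7, "y": -1.7, "z": 14.7, "wx": 0, "wy": 0, "wz": 0, "jaw": 1}
    - {"x": 4.7, "y": -1.7, "z": 14.7, "wx": 0, "wy": 0, "wz": 0, "jaw": 1}
    - {"x": 4.7, "y": -1.7, "z": 14.7, "wx": 0, "wy": 0, "wz": 0, "jaw": 1}
  grip_force: 30

```text
clock: 4.38
tool_pos: [630.5, -253.0, 35.2]
orientation: [[0.99, 0.138, 0.001], [0.138, -0.99, -0.0], [0.001, 0.001, -1.0]]
wrist_force: [-0.9, 0.4, 6.9]
grip_width: 0.16
gripper_force: 33.4
```

>>> apply_moves:
  deltas:
    - {"x": 0, "y": 0, "z": 0, "wx": 0, "wy": 0, "wz": -6, "jaw": 1}
    - {"x": 0, "y": 0, "z": 0, "wx": 0, "wy": 0, "wz": -12, "jaw": 1}
    - {"x": 0, "y": 0, "z": 0, "wx": 0, "wy": 0, "wz": -18, "jaw": 1}
    - {"x": 0, "y": 0, "z": 0, "wx": 0, "wy": 0, "wz": -24, "jaw": 1}
    - {"x": 0, "y": 0, "z": 0, "wx": 0, "wy": 0, "wz": -30, "jaw": 1}
    - {"x": 0, "y": 0, "z": 0, "wx": 0, "wy": 0, "wz": -36, "jaw": 1}
    - {"x": 0, "y": 0, "z": 0, "wx": 0, "wy": 0, "wz": -42, "jaw": 1}
    - {"x": 0, "y": 0, "z": 0, "wx": 0, "wy": 0, "wz": -48, "jaw": 1}
    - {"x": 0, "y": 0, "z": 0, "wx": 0, "wy": 0, "wz": -54, "jaw": 1}
    - {"x": 0, "y": 0, "z": 0, "wx": 0, "wy": 0, "wz": -60, "jaw": 1}
    - {"x": 0, "y": 0, "z": 0, "wx": 0, "wy": 0, "wz": -64, "jaw": 1}
    - {"x": 0, "y": 0, "z": 0, "wx": 0, "wy": 0, "wz": -65.5, "jaw": 1}
    - {"x": 0, "y": 0, "z": 0, "wx": 0, "wy": 0, "wz": -65.5, "jaw": 1}
    - {"x": 0, "y": 0, "z": 0, "wx": 0, "wy": 0, "wz": -65.5, "jaw": 1}
    - {"x": 0, "y": 0, "z": 0, "wx": 0, "wy": 0, "wz": -65.5, "jaw": 1}

```text
clock: 6.25
tool_pos: [630.6, -253.1, 35.2]
orientation: [[0.285, 0.959, 0.001], [0.959, -0.285, -0.001], [-0.0, 0.001, -1.0]]
wrist_force: [-1.0, -0.2, 6.7]
grip_width: 0.156
gripper_force: 33.5
```

```bash
python3 - <<'E'
from m import *
s=r.observe();print(s['clock'],s['q'])
a=cams.capture('wrist');c=cams.calibration('wrist')
p=proj(c,[654,-174,13]); print(p)
cv2.imwrite('pics/w3.png',a)
E
```

```text
6.25 [ 23.7  63.9 -11.4  69.3  13.8  48.   -7.2]
[326.6 100.6]
```

View pics/w3.png

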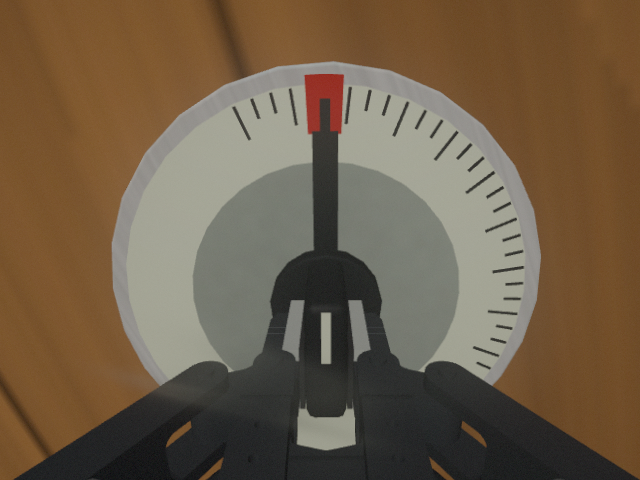

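The pointer tip at (325,100) is centred on the red band (columns 305–344). Next I open the fingers and rise.

>>> apply_moves:
  deltas:
    - {"x": 0, "y": 0, "z": 0, "wx": 0, "wy": 0, "wz": 0, "jaw": 5.5}
    - {"x": 0, "y": 0, "z": 0, "wx": 0, "wy": 0, "wz": 0, "jaw": 5.5}
    - {"x": 0, "y": 0, "z": 0, "wx": 0, "wy": 0, "wz": 0, "jaw": 5.5}
    - {"x": 0, "y": 0, "z": 0, "wx": 0, "wy": 0, "wz": 0, "jaw": 5.5}
    - {"x": 0, "y": 0, "z": -2, "wx": 0, "wy": 0, "wz": 0, "jaw": 5.5}
    - {"x": 0, "y": 0, "z": -6, "wx": 0, "wy": 0, "wz": 0, "jaw": 5.5}
    - {"x": 0, "y": 0, "z": -10, "wx": 0, "wy": 0, "wz": 0, "jaw": 6}
    - {"x": 0, "y": 0, "z": -15, "wx": 0, "wy": 0, "wz": 0, "jaw": 6}
    - {"x": 0, "y": 0, "z": -18, "wx": 0, "wy": 0, "wz": 0, "jaw": 6}
    - {"x": 0, "y": 0, "z": -18, "wx": 0, "wy": 0, "wz": 0, "jaw": 6}

```text
clock: 7.55
tool_pos: [630.9, -253.0, 218.0]
orientation: [[0.285, 0.959, 0.005], [0.959, -0.285, -0.001], [-0.0, 0.005, -1.0]]
wrist_force: [-1.3, 0.0, -0.6]
grip_width: 0.704
gripper_force: 0.0
```

```bash
python3 - <<'E'
from m import *
np.set_printoptions(precision=2,suppress=True)
print(delta([560,205,215],-4.1))
E
```

```text
(array([ 41.88, -19.86,   0.21]), array([ 0.23, -0.18, 77.54]))
```

>>> apply_moves:
  deltas:
    - {"x": 4, "y": -1.9, "z": 0, "wx": 0, "wy": 0, "wz": 7, "jaw": 6}
    - {"x": 8, "y": -3.8, "z": 0, "wx": 0, "wy": 0, "wz": 14, "jaw": 6}
    - {"x": 12, "y": -5.7, "z": 0, "wx": 0, "wy": 0, "wz": 21, "jaw": 6}
    - {"x": 16, "y": -7.6, "z": 0, "wx": 0, "wy": 0, "wz": 28, "jaw": 6}
    - {"x": 20, "y": -9.5, "z": 0, "wx": 0, "wy": 0, "wz": 35, "jaw": 6}
    - {"x": 24, "y": -11.4, "z": 0, "wx": 0, "wy": 0, "wz": 42, "jaw": 6}
    - {"x": 28, "y": -13.3, "z": 0, "wx": 0, "wy": 0, "wz": 49, "jaw": 6}
    - {"x": 32, "y": -15.2, "z": 0, "wx": 0, "wy": 0, "wz": 56, "jaw": 6}
    - {"x": 36, "y": -17.1, "z": 0, "wx": 0, "wy": 0, "wz": 63, "jaw": 6}
    - {"x": 40, "y": -19, "z": 0, "wx": 0, "wy": 0, "wz": 70, "jaw": 6}
    - {"x": 41.9, "y": -19.9, "z": 0, "wx": 0, "wy": 0, "wz": 77.5, "jaw": 6}
    - {"x": 41.9, "y": -19.9, "z": 0, "wx": 0, "wy": 0, "wz": 77.5, "jaw": 6}
    - {"x": 41.9, "y": -19.9, "z": 0, "wx": 0, "wy": 0, "wz": 77.5, "jaw": 6}
    - {"x": 41.9, "y": -19.9, "z": 0, "wx": 0, "wy": 0, "wz": 77.5, "jaw": 6}

```text
clock: 9.3
tool_pos: [559.0, 204.4, 214.5]
orientation: [[0.997, -0.071, 0.0], [-0.071, -0.997, -0.0], [0.0, 0.0, -1.0]]
wrist_force: [0.8, 1.0, -0.4]
grip_width: 0.706
gripper_force: 0.0
```

```bash
python3 - <<'E'
from m import *
np.set_printoptions(precision=2,suppress=True)
c=cams.calibration('wrist');im=cams.capture('wrist');cv2.imwrite('pics/w4.png',im)
s=r.observe();print(s['clock'],s['tool_pos'],s['q'],s['orientation'])
print(proj(c,[608,202,127]),[(d['centre'],d['confidence']) for d in cams.look_for('wrist','stop_handle')])
for p,a in reds(im): print(p,a,at(c,*p,13))
print(delta([608,202,83],-4.1))
E
```

```text
9.35 [559.03 204.53 214.46] [ -29.28   44.11   12.79   82.2   -10.87   54.89 -107.79] [[ 1.   -0.07  0.  ]
 [-0.07 -1.    0.  ]
 [ 0.   -0.   -1.  ]]
[322.55 166.18] [([614.5, 202.1, 94.3], 0.67)]
[271.09 277.9 ] 340 [494.73 258.75  13.  ]
[541.45 323.81] 1502 [427.28   1.94  13.  ]
(array([ 4.91, -0.08, 13.14]), array([-0.01, -0.  ,  0.03]))
```

View pics/w4.png

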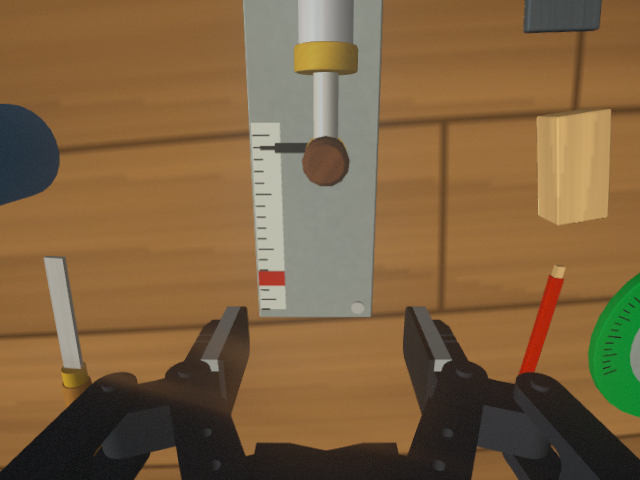

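The handle top is at (325,162), the pointer tip at (260,148) and the red band at (271,278). The handle is still home.

```bash
python3 - <<'E'
from m import *
np.set_printoptions(precision=2,suppress=True)
c=cams.calibration('wrist')
H=at(c,325.5,161.5,127);P=at(c,260,148,18);Q=at(c,271.1,277.9,13)
u=np.array([-np.cos(np.radians(4.1)),np.sin(np.radians(4.1)),0])
print(H,P,Q,(Q-P)@u,(H-P))
print(delta([H[0],H[1],83],-4.1))
E
```

```text
[610.44 200.51 127.  ] [612.38 254.47  18.  ] [494.69 259.13  13.  ] 117.72419077718612 [ -1.95 -53.96 109.  ]
(array([ 5.16,  0.05, 13.14]), array([-0.01, -0.  ,  0.03]))
```

>>> apply_moves:
  deltas:
    - {"x": 4, "y": 0, "z": 0, "wx": 0, "wy": 0, "wz": 0, "jaw": 6}
    - {"x": 5.1, "y": 0, "z": 3, "wx": 0, "wy": 0, "wz": 0, "jaw": 6}
    - {"x": 5.1, "y": 0, "z": 6, "wx": 0, "wy": 0, "wz": 0, "jaw": 6}
    - {"x": 5.1, "y": 0, "z": 9, "wx": 0, "wy": 0, "wz": 0, "jaw": 6}
    - {"x": 5.1, "y": 0, "z": 12, "wx": 0, "wy": 0, "wz": 0, "jaw": 6}
    - {"x": 5.1, "y": 0, "z": 13.1, "wx": 0, "wy": 0, "wz": 0, "jaw": 6}
    - {"x": 5.1, "y": 0, "z": 13.1, "wx": 0, "wy": 0, "wz": 0, "jaw": 6}
    - {"x": 5.1, "y": 0, "z": 13.1, "wx": 0, "wy": 0, "wz": 0, "jaw": 2}
    - {"x": 5.1, "y": 0, "z": 13.1, "wx": 0, "wy": 0, "wz": 0, "jaw": 2}
    - {"x": 5.1, "y": 0, "z": 13.1, "wx": 0, "wy": 0, "wz": 0, "jaw": 2}
    - {"x": 5.1, "y": 0, "z": 13.1, "wx": 0, "wy": 0, "wz": 0, "jaw": 2}
    - {"x": 5.1, "y": 0, "z": 13.1, "wx": 0, "wy": 0, "wz": 0, "jaw": 2}
  grip_force: 60

```text
clock: 10.9
tool_pos: [610.1, 201.1, 84.6]
orientation: [[0.997, -0.071, 0.001], [-0.071, -0.997, -0.001], [0.001, 0.001, -1.0]]
wrist_force: [-4.0, -6.1, 11.0]
grip_width: 0.309
gripper_force: 58.8
```

>>> apply_moves:
  deltas:
    - {"x": -0.7, "y": 0, "z": 0, "wx": 0, "wy": 0, "wz": 0, "jaw": 2}
    - {"x": -1.6, "y": 0, "z": 0, "wx": 0, "wy": 0, "wz": 0, "jaw": 2}
    - {"x": -2.5, "y": 0, "z": 0, "wx": 0, "wy": 0, "wz": 0, "jaw": 2}
    - {"x": -3.4, "y": 0, "z": 0, "wx": 0, "wy": 0, "wz": 0, "jaw": 2}
    - {"x": -4.3, "y": 0, "z": 0, "wx": 0, "wy": 0, "wz": 0, "jaw": 2}
    - {"x": -5.2, "y": 0, "z": 0, "wx": 0, "wy": 0, "wz": 0, "jaw": 2}
    - {"x": -6.1, "y": 0, "z": 0, "wx": 0, "wy": 0, "wz": 0, "jaw": 2}
    - {"x": -7, "y": 0, "z": 0, "wx": 0, "wy": 0, "wz": 0, "jaw": 2}
    - {"x": -7.9, "y": 0, "z": 0, "wx": 0, "wy": 0, "wz": 0, "jaw": 2}
    - {"x": -8.8, "y": 0, "z": 0, "wx": 0, "wy": 0, "wz": 0, "jaw": 2}
    - {"x": -9.7, "y": 0, "z": 0, "wx": 0, "wy": 0, "wz": 0, "jaw": 2}
    - {"x": -10.6, "y": 0, "z": 0, "wx": 0, "wy": 0, "wz": 0, "jaw": 2}
    - {"x": -11.3, "y": 0, "z": 0, "wx": 0, "wy": 0, "wz": 0, "jaw": 2}
    - {"x": -11.7, "y": 0, "z": 0, "wx": 0, "wy": 0, "wz": 0, "jaw": 2}
    - {"x": -11.7, "y": 0, "z": 0, "wx": 0, "wy": 0, "wz": 0, "jaw": 2}
    - {"x": -11.7, "y": 0, "z": 0, "wx": 0, "wy": 0, "wz": 0, "jaw": 2}
    - {"x": -11.7, "y": 0, "z": 0, "wx": 0, "wy": 0, "wz": 0, "jaw": 2}
    - {"x": -11.7, "y": 0, "z": 0, "wx": 0, "wy": 0, "wz": 0, "jaw": 2}

```text
clock: 13.15
tool_pos: [495.1, 209.3, 84.6]
orientation: [[0.997, -0.072, 0.005], [-0.072, -0.997, -0.0], [0.005, -0.0, -1.0]]
wrist_force: [8.6, -6.8, 7.3]
grip_width: 0.315
gripper_force: 59.0
```

```bash
python3 - <<'E'
from m import *
w=cams.capture('wrist');t=cams.capture('top');s=cams.capture('side');st=r.observe();print(st['tool_pos'],st['wrist_force'],st['clock'])
def crop(n,im,X,h):
    u,v=proj(cams.calibration(n),X).astype(int);u=min(max(u,h),639-h);v=min(max(v,h),479-h)
    return cv2.resize(im[v-h:v+h,u-h:u+h],(260,260),interpolation=cv2.INTER_CUBIC)
cv2.imwrite('pics/e.png',np.vstack([np.hstack([crop('wrist',w,[495,259,13],90),crop('side',s,[495,259,13],30),crop('top',t,[495,259,13],30)]),np.hstack([crop('top',t,[630,-253,12],40),crop('side',s,[630,-253,12],40),cv2.resize(w,(260,260))])]))
E
```

```text
[495.1 209.3  84.6] [ 8.2 -7.5  7. ] 13.3
```

View pics/e.png

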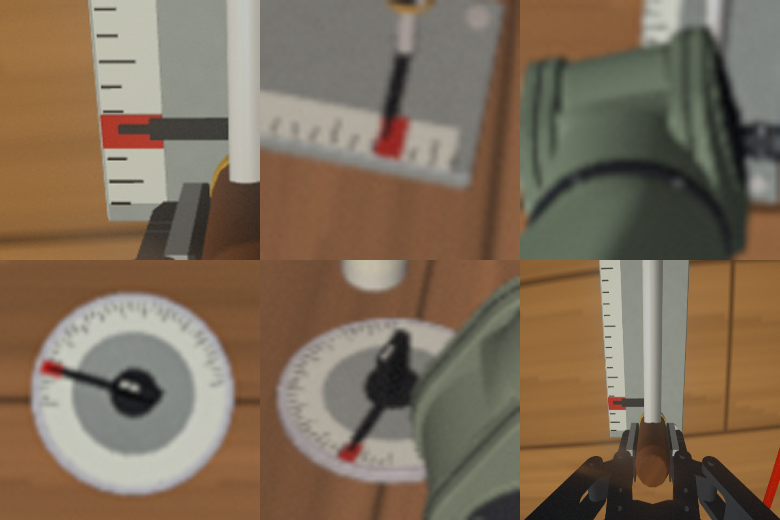

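The rod pointer (row 129) sits inside its red band (rows 115–148), and the dial is on its mark. I'll hold briefly, then hand in.

>>> apply_moves:
  deltas:
    - {"x": 0, "y": 0, "z": 0, "wx": 0, "wy": 0, "wz": 0, "jaw": 2}
    - {"x": 0, "y": 0, "z": 0, "wx": 0, "wy": 0, "wz": 0, "jaw": 2}
    - {"x": 0, "y": 0, "z": 0, "wx": 0, "wy": 0, "wz": 0, "jaw": 2}
    - {"x": 0, "y": 0, "z": 0, "wx": 0, "wy": 0, "wz": 0, "jaw": 2}
    - {"x": 0, "y": 0, "z": 0, "wx": 0, "wy": 0, "wz": 0, "jaw": 2}
    - {"x": 0, "y": 0, "z": 0, "wx": 0, "wy": 0, "wz": 0, "jaw": 2}

```text
clock: 14.05
tool_pos: [495.1, 209.3, 84.6]
orientation: [[0.997, -0.072, 0.005], [-0.072, -0.997, -0.0], [0.005, -0.0, -1.0]]
wrist_force: [8.0, -7.5, 8.0]
grip_width: 0.31
gripper_force: 59.0
```

```bash
python3 -c "
from plant import r
print(r.observe()['tool_pos']);print(r.close_job())"
```

```text
[495.11338299 209.28121202  84.64707609]
the job is handed in; nothing more can be done
None
```

The job is handed in at about 14 s: in the last pictures the dial pointer is on its red band and the length stop is held still on its own band; the hand-in call returned no verdict.

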